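# Four kitchen things onto their fitted trays

### The arm

A 6-joint arm with a two-finger parallel gripper is mounted at the origin on a cart in front of the work surface, level with it; the furniture and walls round the work are solid. World frame = base frame: x ahead of the robot, y to its left, z up, the work surface at z = 0. Lengths are in mm, angles in rad, forces in N, time in s.
With the tool pointing down it reaches from about 275 to 1000 mm from the base axis. Payload 8.4 kg.
Tool frame: the origin (TCP) lies on the centre line of the jaws, within the pads' length; the fingertips stand 25 mm ahead of it and the grasp point (between the pads) lies 6 mm ahead of it; z points along the fingers, y is the line along which they close (so a half turn about z gives the same grasp; the last joint's range is limited). The gripper opens to 85 mm and grips with 20 to 120 N. Pads are 22 mm wide; open, the fingers measure 114 mm over their backs; the gripper's body (76 mm by 85 mm) begins 54 mm behind the grasp point. The pads swing forward as they close: fully open they stand 13 mm farther back than shut.
Start: joints at [-1.303, 0.353, 1.633, -0, 1.155, -0.002], TCP at [166.585, -602.393, 227.981] pointing down, gripper open.
Joint ranges: [-2.63, 2.63], [-0.92, 2.1], [0.06, 2.66], [-1.3, 4.44], [0, 2.69], [-3.02, 3.02]. Speed limits (rad/s): [2.22, 2.22, 2.79, 3.14, 3.14, 3.14].

### API

Orientations are given as [roll, pitch, yaw] about the fixed x, y, z axes, in that order (R = Rz(yaw) Ry(pitch) Rx(roll)).
In Python, from rig import r gives the robot as it stands.
- The arm moves only by the shell command python3 -m jog 'ROWS' [FORCE]. ROWS is JSON, a list of rows, each a list of 3 entries, a list of its own where there are three numbers: the turn, a rotation vector about the tool's x, y, z in rad, then the shift along the tool's x, y, z in m, then the opening, from -1 (shut) to 1 (fully open). In form: [[[rx, ry, rz], [x, y, z], gripper], ...]. A call has 1 to 12 rows; each row shifts and turns the commanded pose from where the row before left it, along the tool's axes as they then stand; what a row does not reach is not made up. A row lasts 1/10 s, in which the tool goes at most 50 mm and 8.59 degrees, less where a joint would pass 70% of its speed; a pose out of reach is approached as far as the arm can. A call with a gripper value outside its range is refused whole. The fingers move at their own pace and stop on an object; FORCE is the grip in N (left out, the last holds). Time passes only in rows, so rows that do not move let the fingers close. It gives the time, the measured TCP pose, the force, the opening and the grip force at its end, in the units of the state.
- r.sense(): the state, without advancing time (a new reading comes with each control period).
- r.grab_frame(name): name is "scene" or "top"; returns the picture (400x640x3 uint8, red, green, blue); there is no depth.
- r.camera_params(name): a dict with "fx", "fy", "cx", "cy" (pixels), "k1" (the pictures are not rectified: a ray, as slopes to the right and down, at radius r is drawn at 1 + k1 r^2 times it, then the intrinsics apply), "rvec" (rotation vector, rad) and "tvec" (3), from world to camera coordinates, as OpenCV has them. Camera axes: x right, y down, z forward; pixel columns grow to the right and rows downward; lengths in mm; the calibration is good to about 2 mm. A picture is of the moment at which its call begins. camera_params takes no time and is no camera call.
- r.sign_off(): hands the job in; it is judged then, once.
The state is a dict: "clock": time; "qpos": joint angles; "qvel": joint speeds; "joint_efforts": joint torques, N m; "eef_pos": TCP position; "tcp_rot": TCP orientation; "contact_force": force on the tool from outside, world axes, zero at the start; "wrist_torque": the same for the moment, N m; "opening": opening from 0.0 (shut) to 1.0 (fully open); "grasp_force": force on a finger pad.
Only numpy, scipy, OpenCV 4.12 (cv2) and the standard library are available. Lean on these libraries where they do the work, as an engineer would, in place of code of your own. Each camera call takes 0.05 s, during which the arm holds its last target. There are 200 camera calls.

### The job

Four pale wooden trays with low rims stand on the worktop, each made for one of four things lying about among them: the spice jar, the small tub, the flat oblong tin and the peeler. Set each thing down in the tray whose recess has the shape and size of its base, flat on the recess floor inside the rim and the same way up as it is now (either end first for the tin and the peeler). Leave the dotted mug and the carton behind them where they are.

Things in the scene. Friction and masses are not known exactly. Their poses are not given: they have to be found in the camera images.
- spice_jar: Upright cylindrical spice jar with a black cap, 41 mm diameter, 105 mm high, about 0.11 kg. Belongs in the small round tray. Origin at the centre of its underside, z up.
- tub: Low round tub, white with a red lid, 58 mm diameter, 50 mm high, about 0.09 kg. Belongs in the large round tray. Origin at the centre of its underside, z up.
- fish_tin: Flat oblong tin with rounded corners, gold with a dark blue top, lying flat: 63 mm wide along its own x, 105 mm long along its own y, 25 mm high, about 0.15 kg. Belongs in the wide oblong tray; grip it across its 63 mm width. Origin at the centre of its underside, z up.
- peeler: Vegetable peeler lying flat, 170 mm long along its own x: dark green handle 25 mm wide (y), 17 mm high, from x = -85 to +20 mm, then a blade 14 mm wide, 6 mm high, to +85 mm; it may lean 0.1 rad. About 0.08 kg; grip across the handle at its balance point, about x = -25 mm. Belongs in the long slim tray. Origin at the middle of its length and width, at its underside, z up.
- small_round_tray: Small round tray: recess 57 mm diameter, 73 mm outside. All four trays are of the same pale wood, fixed to the worktop, with an 8 mm wide rim whose top is 8 mm above the worktop and a flat recess floor 4 mm above the worktop. Origin at the centre of the underside (worktop level), z up.
- large_round_tray: Large round tray: recess 75 mm diameter, 91 mm outside. All four trays are of the same pale wood, fixed to the worktop, with an 8 mm wide rim whose top is 8 mm above the worktop and a flat recess floor 4 mm above the worktop. Origin at the centre of the underside (worktop level), z up.
- wide_tray: Wide oblong tray: recess 121 mm along its own x by 79 mm along its own y, 137 x 95 mm outside. All four trays are of the same pale wood, fixed to the worktop, with an 8 mm wide rim whose top is 8 mm above the worktop and a flat recess floor 4 mm above the worktop. Origin at the centre of the underside (worktop level), z up.
- slim_tray: Long slim tray: recess 190 mm along its own x by 41 mm along its own y, 206 x 57 mm outside. All four trays are of the same pale wood, fixed to the worktop, with an 8 mm wide rim whose top is 8 mm above the worktop and a flat recess floor 4 mm above the worktop. Origin at the centre of the underside (worktop level), z up.
- mug: Bystander: white mug with dark dots, 82 mm diameter, 114 mm over its handle, 91 mm high, standing behind the trays. Not to be moved. Origin at the centre of its underside.
- carton: Bystander: pale grey upright carton, 46 x 100 mm, 146 mm high, standing behind the trays. Not to be moved. Origin at the centre of its underside.
Not all that is in view belongs to the job. What is meant by the tub is not yellow, and is the smaller of those in its own colour.

How it is judged:
By the outcome, as a careful person would: the job done as asked, in the order asked, and still so for the second after the job is handed in, with the robot touching nothing.
It also fails if it takes over 106 s, if anything falls off the work surface, if the arm or the gripper's body presses on something with over 40 N, if the wrist force passes 120 N, or if a joint passes its speed limit or range.

## Working session

There is one attempt and no reset: what is moved stays moved. The work goes in short steps, Python scripts to look and compute and a shell command to move; the robot and the scene stay as the last step left them, time stands still between calls to the robot, and variables do not carry over. Pictures are saved under pics/ and viewed, at most 14 in all, crops included, and the job is handed in when it is done.

```bash
mkdir -p pics; ls
python3 - <<'E'
from rig import r
import cv2
for n in("scene","top"):
    cv2.imwrite(f"pics/{n}0.png",r.grab_frame(n)[:,:,::-1]); print(n,r.camera_params(n))
print(r.sense())
E
```

```text
pics
scene {'fx': 408.8624198232744, 'fy': 408.8624198232744, 'cx': 309.80894587899456, 'cy': 199.78839910565762, 'k1': -0.02805974051118773, 'rvec': array([ 0.80121554, -2.56648502,  1.13017132]), 'tvec': array([519.49733772, 257.91562736, 635.81061977])}
top {'fx': 480.68048295355476, 'fy': 480.68048295355476, 'cx': 315.8390356819494, 'cy': 199.88221132545863, 'k1': -0.09896561787262127, 'rvec': array([ 2.10196237, -2.12602634,  0.2170633 ]), 'tvec': array([  17.33460018,  621.32761585, 1089.27814025])}
{'clock': 0.1, 'qpos': array([-1.30341789e+00,  3.53539465e-01,  1.63406654e+00,  5.58105094e-07,
        1.15520496e+00, -2.40592226e-03]), 'qvel': array([-9.31578811e-06, -7.52958451e-04, -2.36391303e-03, -3.99861923e-04,
        4.93722512e-04, -1.38470604e-03]), 'joint_efforts': array([-1.23724596e-03, -6.06355548e+01, -3.42821288e+01, -1.08420313e-04,
        4.01290949e-03, -3.80711185e-05]), 'eef_pos': array([ 166.45900144, -601.97442197,  227.35848475]), 'tcp_rot': array([-3.14037435e+00, -3.44147792e-06,  2.69784128e-01]), 'contact_force': array([ 0.25000655, -0.10476148,  0.77311597]), 'wrist_torque': array([-0.0080844 , -0.00388122, -0.00848999]), 'grasp_force': 0.0, 'opening': 1.0006329961632963}
```

View pics/scene0.png

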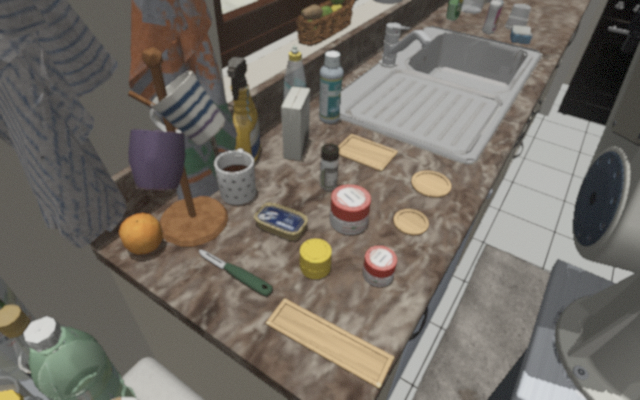

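View pics/top0.png

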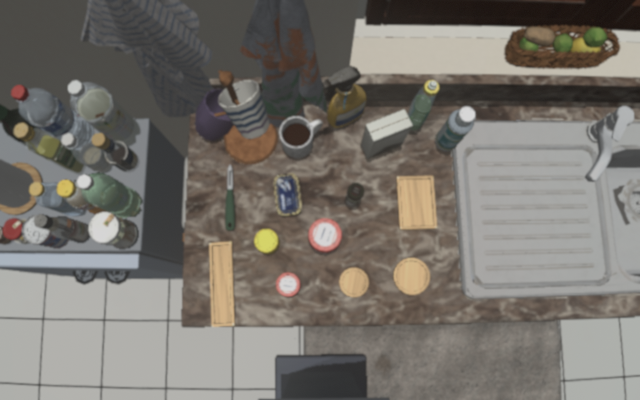

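Top view: the small red-lidded tub is at (288,285), the big red one at (324,235) and the yellow one at (266,240). The jar is at (355,195), the tin at (288,195) and the peeler at (230,200). The trays are slim (221,283), small round (354,282), large round (411,276) and wide (417,202).

Candidates:
- **Tub:** red small (288,285), red large (324,235) or yellow (266,240). I choose red small.
- **Jar:** the black-capped jar (355,195) is the only one on the worktop. The bottles at the back are not it.

Next come masks and one close crop.

```bash
cat > h.py <<'E'
from rig import r
import cv2, numpy as np
def K(n):
    p=r.camera_params(n); return p,np.array([[p['fx'],0,p['cx']],[0,p['fy'],p['cy']],[0,0,1]]),np.array([p['k1'],0,0,0,0.])
def cast(n,px,z):
    p,k,d=K(n); R=cv2.Rodrigues(p['rvec'])[0]; c=-R.T@p['tvec']
    u=cv2.undistortPoints(np.array(px,float).reshape(-1,1,2),k,d)[:,0]
    D=np.c_[u,np.ones(len(u))]@R
    return c+D*((z-c[2])/D[:,2])[:,None]
def proj(n,P):
    p,k,d=K(n); return cv2.projectPoints(np.array(P,float).reshape(-1,1,3),p['rvec'],p['tvec'],k,d)[0][:,0]
def blobs(img,lo,hi,box,amin=60):
    h=cv2.cvtColor(img,cv2.COLOR_RGB2HSV); m=cv2.inRange(h,np.array(lo),np.array(hi))
    w=np.zeros_like(m); x0,y0,x1,y1=box; w[y0:y1,x0:x1]=m[y0:y1,x0:x1]
    w=cv2.morphologyEx(w,cv2.MORPH_CLOSE,np.ones((3,3),np.uint8))
    return [c for c in cv2.findContours(w,cv2.RETR_EXTERNAL,cv2.CHAIN_APPROX_NONE)[0] if cv2.contourArea(c)>=amin]
def rect(n,c,z):
    P=cast(n,c[:,0],z)[:,:2]; (x,y),(w,h),a=cv2.minAreaRect(P.astype(np.float32))
    if w<h: w,h,a=h,w,a+90
    return np.round([x,y,w,h,(a+90)%180-90],1)   # a: direction of long side, deg
E
python3 - <<'E'
from h import *
im=r.grab_frame("top"); cv2.imwrite("pics/crop1.png",cv2.resize(im[140:340,180:460,::-1],None,fx=2.8,fy=2.8,interpolation=cv2.INTER_CUBIC))
h=cv2.cvtColor(im,cv2.COLOR_RGB2HSV)
for n,(x,y) in dict(slim=(221,283),wide=(417,215),sr=(354,275),lr=(411,270),green=(230,215),blue=(293,195),jar=(355,195),red=(279,285),top=(240,270)).items(): print(n,h[y,x])
print(proj("top",[[0,0,0],[300,0,0],[600,0,0]]))
for nm,lo,hi,z in [("wood",(8,60,110),(25,200,255),8),("green",(40,60,15),(90,255,110),15),("blue",(100,70,20),(130,255,200),25)]:
    for c in blobs(im,lo,hi,(190,150,450,330),80): 
        x,y,w,hh=cv2.boundingRect(c); print(nm,(x+w/2,y+hh/2),rect("top",c,z),np.round(cv2.contourArea(c)))
E
```

```text
slim [ 17  91 199]
wide [ 17  90 204]
sr [ 18  90 207]
lr [ 18  88 211]
green [63 53 87]
blue [113  77 100]
jar [13 57 63]
red [  3  39 207]
top [ 15  48 107]
[[323.24200859 465.22848161]
 [321.61968472 335.68999455]
 [320.02735013 213.31296737]]
wood (352.5, 282.0) [428.3 -79.7  79.3  75.5  31.3] 752.0
wood (324.0, 270.5) [466.8  -7.1  46.7  40.9 -51.2] 88.0
wood (412.0, 276.5) [ 440.  -222.4   92.7   91.9   -1.1] 1126.0
wood (224.0, 283.5) [429.3 237.8 208.2  77.4   1.7] 2014.0
wood (266.5, 248.0) [516.  137.5 117.4  63.3  -4.1] 141.0
wood (416.5, 201.0) [ 629.8 -240.9  168.   106.2   -0.9] 2108.0
wood (249.5, 156.0) [751.7 181.4 108.9  29.6  89.2] 323.0
blue (287.0, 189.0) [658.5  84.3  46.4  36.6   7.8] 89.0
```

View pics/crop1.png

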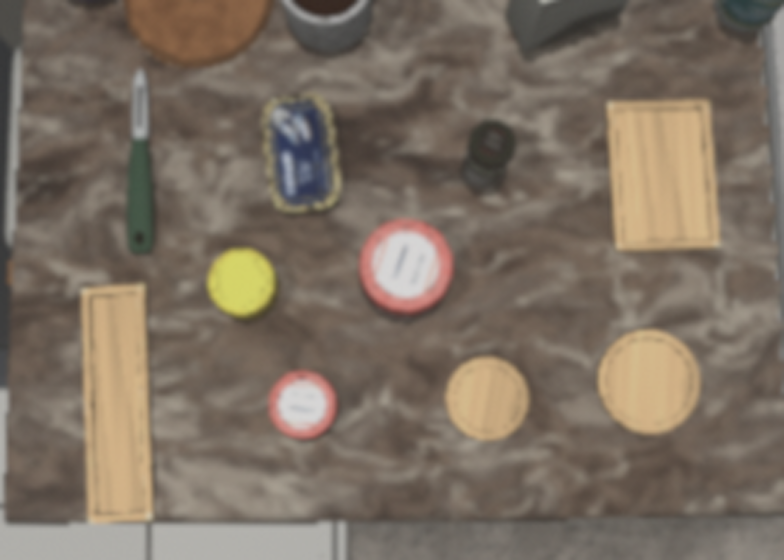

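The crop confirms the choice: the small red tub at crop (303,404) is smaller than the other red one at (406,267). The jar cap is at (492,143), the tin at (302,153), and the peeler lies along the column near 140 with its blade at the top.

```bash
cat > m.py <<'E'
from h import *
im=r.grab_frame("top"); sc=r.grab_frame("scene")
print("wood top z8")
for c in blobs(im,(12,66,150),(24,200,255),(200,160,450,330),400): print(rect("top",c,8))
def rep(nm,n,img,lo,hi,box,z,amin=25):
    for c in blobs(img,lo,hi,box,amin):
        x,y,w,h=cv2.boundingRect(c); print(nm,n,(x,y,w,h),rect(n,c,z))
rep("tub","top",im,(0,30,100),(8,255,255),(268,268,308,302),50)
rep("tub","scene",sc,(0,90,70),(8,255,255),(355,240,405,275),50)
rep("cap","top",im,(0,0,0),(180,255,52),(340,175,372,215),105)
rep("green","top",im,(40,45,15),(90,255,140),(215,150,245,235),15)
rep("green","scene",sc,(40,60,15),(90,255,140),(190,240,280,300),15)
rep("blade","top",im,(0,0,125),(180,45,255),(222,162,238,192),6)
rep("tinblue","top",im,(105,45,20),(135,255,255),(270,170,305,218),25)
t=lambda p,z,n="top":print(n,z,np.round(cast(n,[[x/2.8+180-.3,y/2.8+140-.3] for x,y in p],z)[:,:2],1).tolist())
t([(302,153),(262,105),(274,208),(330,98),(341,200)],25)
t([(140,70),(141,252)],10); t([(492,143)],105)
print("scene cap",cast("scene",[[330,151]],105))
print("cap back-proj to scene",proj("scene",[[*cast("top",[[355.4,190.8]],105)[0,:2],105]]))
E
python3 m.py
python3 - <<'E'
from h import *
sc=r.grab_frame("scene");cv2.imwrite("pics/crop2.png",cv2.resize(sc[130:300,190:410,::-1],None,fx=3.5,fy=3.5,interpolation=cv2.INTER_CUBIC))
E
```

```text
wood top z8
[426.4 -79.4  70.9  70.2  89.2]
[ 440.1 -222.4   88.2   86.6   -2.2]
[428.  244.5 204.3  57.1   3.4]
[ 625.2 -243.8  136.5   95.2    0.9]
tub top (275, 272, 26, 26) [422.1  79.2  58.9  58.3  89.7]
tub scene (364, 250, 33, 25) [417.3  96.2  56.4  52.2  19.9]
green top (227, 191, 7, 39) [608.6 225.1  96.8  15.1   1.4]
green scene (226, 265, 46, 28) [605.6 234.2  98.6  17.6   0.7]
blade top (223, 165, 10, 25) [695.5 234.7  63.8  22.5   7. ]
tinblue top (278, 179, 18, 33) [643.3  82.3  81.5  40.9   7.8]
top 25 [[644.4, 80.4], [688.8, 116.3], [595.0, 105.1], [694.5, 55.3], [601.5, 46.0]]
top 10 [[727.2, 229.8], [559.2, 224.6]]
top 105 [[633.5, -81.8]]
scene cap [[626.89182105 -69.69282329 105.        ]]
cap back-proj to scene [[330.43239212 147.23991697]]
```

View pics/crop2.png

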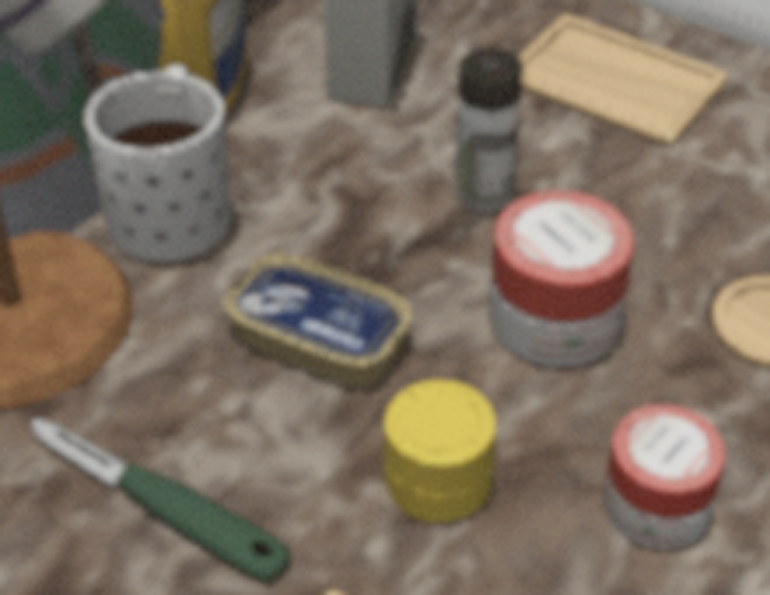

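```bash
python3 -m jog '[[[0,0,0.135],[0,0,0],1],[[0,0,0.135],[0,0,0],1],[[0,0,0],[0.028,-0.031,0],1],[[0,0,0],[0.028,-0.031,0],1],[[0,0,0],[0.028,-0.031,0],1],[[0,0,0],[0.028,-0.031,0],1],[[0,0,0],[0.028,-0.031,0],1],[[0,0,0],[0.028,-0.031,0],1],[[0,0,0],[0.028,-0.031,0],1],[[0,0,0],[0.028,-0.031,0],1],[[0,0,0],[0.028,-0.031,0],1],[[0,0,0],[0.028,-0.031,0],1]]' 40
python3 - <<'E'
from h import *
t=lambda p,z,n="top":print(n,z,np.round(cast(n,[[x/2.8+180-.3,y/2.8+140-.3] for x,y in p],z)[:,:2],1).tolist())
t([(82,290),(144,285),(153,519),(90,522)],8); t([(607,101),(710,99),(720,247),(617,250)],8)
t([(525,50),(290,10),(330,50)],0); t([(406,267)],70); t([(241,282)],50)
s=lambda x,y:[x/3.5+190-.35,y/3.5+130-.35]
print(np.round(cast("scene",[s(667,445)],50),1),np.round(cast("scene",[s(320,305)],25),1),np.round(cast("scene",[s(40,425),s(280,565)],10),1), np.round(cast("scene",[s(492,64)],105),1))
E
```

```text
clock: 1.5
eef_pos: [447.6, -291.0, 228.1]
tcp_rot: [3.141, -0.0, -0.0]
contact_force: [0.3, -0.0, 0.5]
opening: 1.003
grasp_force: 0.0
top 8 [[526.0, 277.0], [530.0, 221.6], [327.1, 210.1], [324.7, 264.8]]
top 8 [[693.5, -196.2], [694.5, -291.1], [557.9, -291.9], [556.5, -199.0]]
top 0 [[744.9, -123.9], [786.1, 93.2], [746.9, 56.1]]
top 70 [[535.5, -9.6]]
top 50 [[526.8, 131.0]]
[[423.   81.6  50. ]] [[643.1  83.6  25. ]] [[721.5 233.5  10. ]
 [557.6 229.7  10. ]] [[632.4 -79.3 105. ]]
```

```bash
python3 -m jog '[[[0,0,0],[0.0265,-0.030,0],1],[[0,0,0],[0.0265,-0.030,0],1],[[0,0,0],[0.0265,-0.030,0],1],[[0,0,0],[0.0265,-0.030,0],1],[[0,0,0],[0.0265,-0.030,0],1],[[0,0,0],[0.0265,-0.030,0],1],[[0,0,0],[0.0265,-0.0305,0],1],[[0,0,0],[0,0,0.03],1],[[0,0,0],[0,0,0.04],1],[[0,0,0],[0,0,0.01],1],[[0,0,0],[0,0,0],1],[[0,0,0],[0,0,0],1]]'
python3 - <<'E'
from h import *
for n in("scene","top"):
    im=r.grab_frame(n); x,y=proj(n,[[633,-80,90]])[0].astype(int); print(n,x,y)
    c=im[max(0,y-60):y+60,x-80:x+80,::-1]; cv2.imwrite(f"pics/j_{n}.png",c)
a,b=[cv2.resize(cv2.imread(f"pics/j_{n}.png"),(400,300),interpolation=cv2.INTER_CUBIC) for n in("scene","top")]
cv2.imwrite("pics/j1.png",np.hstack([a,b]))
E
```

```text
clock: 2.7
eef_pos: [632.9, -82.4, 149.3]
tcp_rot: [3.141, -0.001, -0.001]
contact_force: [0.7, 0.0, 0.4]
opening: 1.001
grasp_force: 0.0
scene 329 153
top 354 192
```

View pics/j1.png

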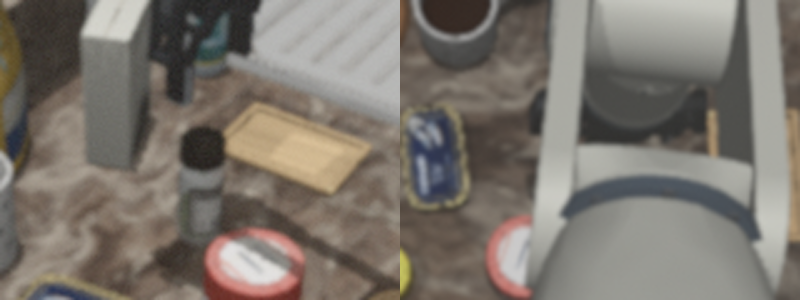

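The jar is at about (203,180) in the left half of the picture. I'll compare the finger positions with projections.

Run:
```python
from h import *
im=r.grab_frame("scene"); o=im[60:220,220:440,::-1].copy(); o=cv2.resize(o,None,fx=3.5,fy=3.5,interpolation=cv2.INTER_CUBIC)
for y in(-82+42.5,-82-42.5,-82+57,-82-57,-82):
  for z in (124,137):
    x,v=proj("scene",[[633,y,z]])[0]; print(y,z,round(x),round(v)); cv2.circle(o,(int((x-220)*3.5),int((v-60)*3.5)),3,(0,0,255) if z==124 else (0,255,0),-1)
cv2.imwrite("pics/j2.png",o)
```

```text
-39.5 124 320 150
-39.5 137 320 144
-124.5 124 342 131
-124.5 137 342 126
-25 124 316 153
-25 137 316 148
-139 124 345 128
-139 137 345 123
-82 124 331 140
-82 137 331 135
```

View pics/j2.png

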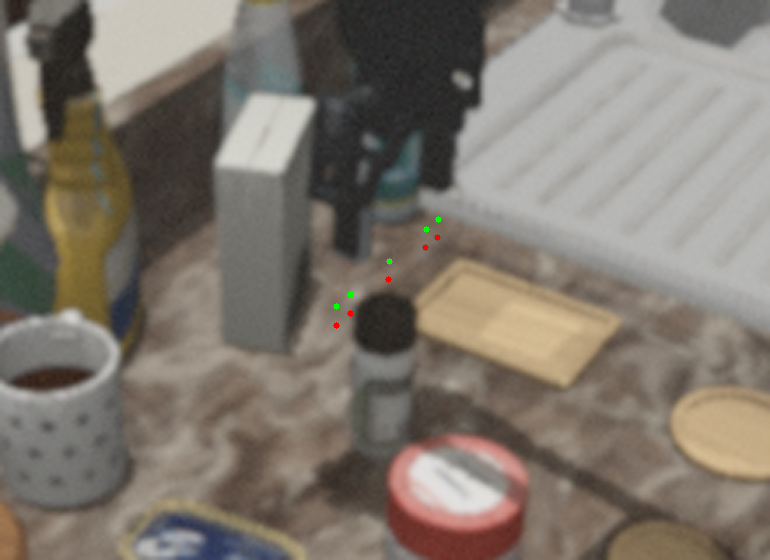

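Both fingertips, at crop (352,255) and (437,187), sit about 40 crop px above the projected points. I need to know which world offset that implies.

Run:
```python
from h import *
b=proj("scene",[[633,-82,137]])[0]
for d in np.eye(3)*10: print(proj("scene",[[633,-82,137]+d])[0]-b)
print(r.sense()['eef_pos'],r.sense()['qpos'])
p=r.camera_params("scene");R=cv2.Rodrigues(p['rvec'])[0];print("cam",-R.T@p['tvec'])
p=r.camera_params("top");R=cv2.Rodrigues(p['rvec'])[0];print("cam",-R.T@p['tvec'])
im=r.grab_frame("top"); cv2.imwrite("pics/j3.png",cv2.resize(im[80:330,200:460,::-1],None,fx=2.3,fy=2.3,interpolation=cv2.INTER_CUBIC))
print((proj("top",[[633,-82,137],[633,-32,137],[633,-132,137],[633,-82,250]])-[200,80])*2.3)
```

```text
[-4.05057082 -1.55828184]
[-2.57060085  2.20612986]
[ 0.2384425  -4.07499062]
[633.30177573 -82.42530548 149.99925619] [-1.31790499e-01  4.50991830e-01  1.67252989e+00  3.82044699e-05
  1.01504768e+00  1.43967777e+00]
cam [271.2613619  539.10818904 613.54114206]
cam [ 387.62379717   12.03049569 1192.67699754]
[[360.2872465  248.01846328]
 [309.34620665 248.57330535]
 [411.10212102 247.47627004]
 [370.82288027 218.86468533]]
```

View pics/j3.png

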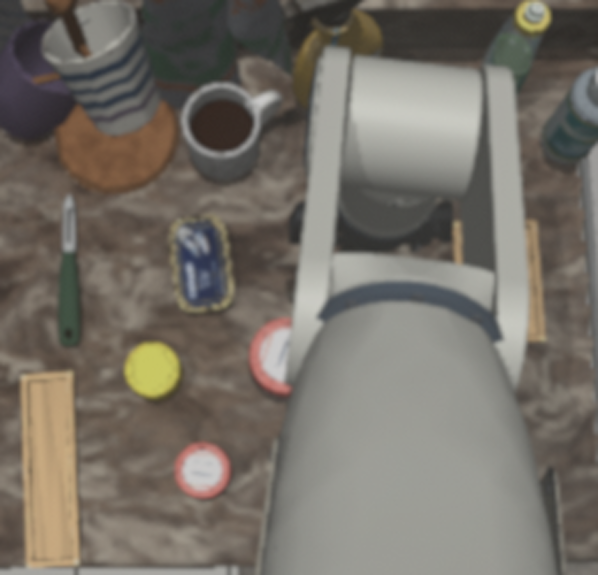

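The top view shows the gripper centred, with its knuckles at (295,222) and (445,222), so x and y agree. The scene view suggests the tips stand higher than expected. I'll go down 35 mm and look again.

```bash
python3 -m jog '[[[0,0,0],[0,0.0,0.02],1],[[0,0,0],[0,0,0.015],1],[[0,0,0],[0,0,0],1],[[0,0,0],[0,0,0],1]]'
python3 - <<'E'
from h import *
im=r.grab_frame("scene"); o=im[60:220,220:440,::-1].copy(); o=cv2.resize(o,None,fx=3.5,fy=3.5,interpolation=cv2.INTER_CUBIC)
for y in(-82+50,-82-50):
  for dz in (12,25):
    x,v=proj("scene",[[633,y,115-dz]])[0]; cv2.circle(o,(int((x-220)*3.5),int((v-60)*3.5)),3,(0,0,255) if dz==25 else (0,255,0),-1)
cv2.imwrite("pics/j4.png",o)
E
```

```text
clock: 3.3
eef_pos: [632.1, -82.0, 113.0]
tcp_rot: [-3.141, 0.001, -0.0]
contact_force: [0.2, 0.6, -0.2]
opening: 0.998
grasp_force: 0.0
```

View pics/j4.png

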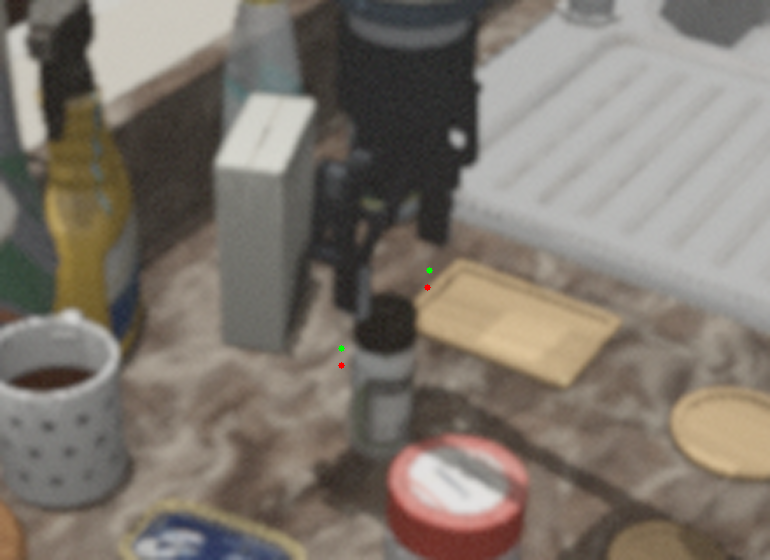

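The left fingertip is at (345,310) and the right one at (432,242). They are centred but stand higher than the nominal tip height. I'll go down to TCP 72, close, and check the opening against the jar's 41 mm (about 0.48).

```bash
python3 -m jog '[[[0,0,0],[0,0,0.015],1],[[0,0,0],[0,0,0.015],1],[[0,0,0],[0,0,0.012],1],[[0,0,0],[0,0,0],1],[[0,0,0],[0,0,0],-1],[[0,0,0],[0,0,0],-1],[[0,0,0],[0,0,0],-1],[[0,0,0],[0,0,0],-1],[[0,0,0],[0,0,0],-1],[[0,0,0],[0,0,0],-1]]' 40
python3 - <<'E'
from h import *
im=r.grab_frame("scene"); o=im[60:220,220:440,::-1].copy(); o=cv2.resize(o,None,fx=3.5,fy=3.5,interpolation=cv2.INTER_CUBIC)
for y in(-82+20,-82-20):
  for dz in (12,25):
    x,v=proj("scene",[[633,y,72-dz]])[0]; cv2.circle(o,(int((x-220)*3.5),int((v-60)*3.5)),3,(0,0,255) if dz==25 else (0,255,0),-1)
cv2.imwrite("pics/j5.png",o)
E
```

```text
clock: 4.35
eef_pos: [632.7, -82.0, 71.7]
tcp_rot: [3.142, -0.001, -0.0]
contact_force: [0.1, 1.3, 5.6]
opening: 0.461
grasp_force: 40.4
```

View pics/j5.png

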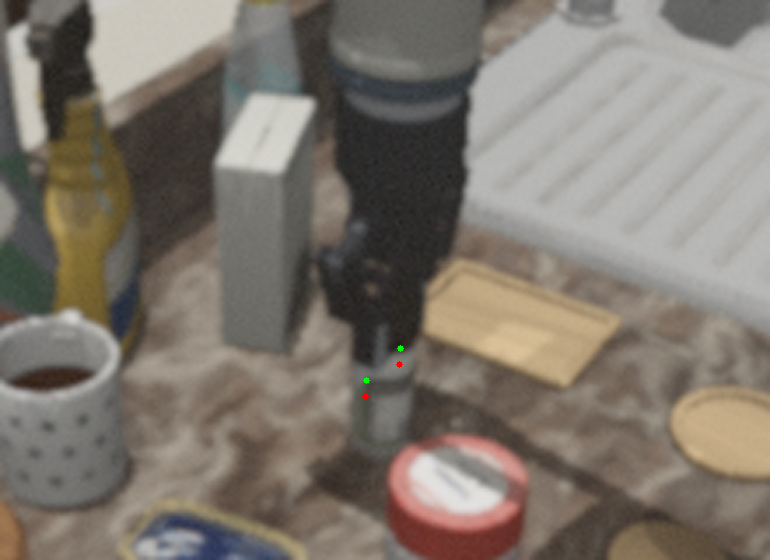

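Grip confirmed: opening 0.461 at 40 N on the jar. Lift it and carry it to the small tray.

```bash
python3 -m jog '[[[0,0,0],[0,0,-0.025],-1],[[0,0,0],[0,0,-0.03],-1],[[0,0,0],[0,0,-0.03],-1],[[0,0,0],[-0.026,0,0],-1],[[0,0,0],[-0.036,0,0],-1],[[0,0,0],[-0.036,0,0],-1],[[0,0,0],[-0.036,0,0],-1],[[0,0,0],[-0.036,-0.0025,0],-1],[[0,0,0],[-0.026,0,0],-1],[[0,0,0],[-0.010,0,0],-1],[[0,0,0],[0,0,0],-1],[[0,0,0],[0,0,0],-1]]' 40
python3 - <<'E'
from h import *
im=r.grab_frame("scene"); cv2.imwrite("pics/k1.png",cv2.resize(im[130:290,300:520,::-1],None,fx=3.5,fy=3.5,interpolation=cv2.INTER_CUBIC))
print((proj("scene",[[426,-79.4,90],[426,-79.4,4]])-[300,130])*3.5)
E
```

```text
clock: 5.6
eef_pos: [427.7, -79.7, 156.4]
tcp_rot: [3.141, -0.002, -0.0]
contact_force: [0.6, 0.4, -1.4]
opening: 0.461
grasp_force: 40.6
[[417.53323501 210.63092451]
 [389.48168611 318.49013219]]
```

View pics/k1.png

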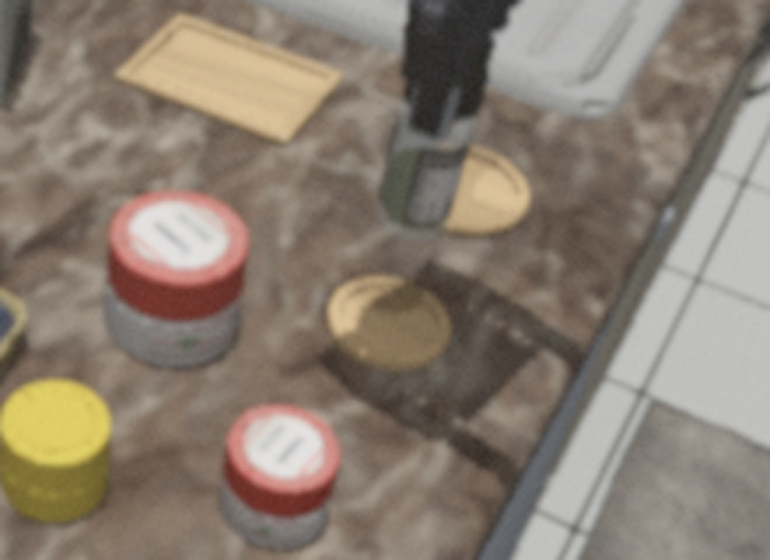

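The jar is held upright with its base at (412,215), and the tray is at (389,320) as predicted. Lower it 76 mm, then creep down.

```bash
python3 -m jog '[[[0,0,0],[-0.001,0,0.025],-1],[[0,0,0],[0,0,0.025],-1],[[0,0,0],[0,0,0.016],-1],[[0,0,0],[0,0,0.008],-1],[[0,0,0],[0,0,0.003],-1],[[0,0,0],[0,0,0.002],-1],[[0,0,0],[0,0,0],-1],[[0,0,0],[0,0,0],-1]]' 40
```

```text
clock: 6.45
eef_pos: [425.8, -79.5, 77.6]
tcp_rot: [3.141, -0.001, -0.0]
contact_force: [-0.3, -1.3, -1.4]
opening: 0.462
grasp_force: 40.6
```

```bash
python3 -m jog '[[[0,0,0],[0,0,0.001],-1],[[0,0,0],[0,0,0.001],-1],[[0,0,0],[0,0,0.0],-1],[[0,0,0],[0,0,0],-1]]' 40
```

```text
clock: 6.85
eef_pos: [425.8, -79.5, 75.7]
tcp_rot: [3.141, -0.001, -0.0]
contact_force: [0.2, 1.4, 6.7]
opening: 0.462
grasp_force: 41.5
```

```bash
python3 -m jog '[[[0,0,0],[0,0,0],0.1],[[0,0,0],[0,0,0],0.4],[[0,0,0],[0,0,0],1],[[0,0,0],[0,0,0],1],[[0,0,0],[0,0,0],1],[[0,0,0],[0,0,-0.015],1],[[0,0,0],[0,0,-0.025],1],[[0,0,0],[0,0,-0.03],1],[[0,0,0],[0,0,-0.02],1],[[0,0,0],[0,0,0],1]]' 40
python3 -m jog '[[[0,0,0],[-0.001,-0.02,0],1],[[0,0,0],[-0.001,-0.03,0],1],[[0,0,0],[-0.001,-0.035,0],1],[[0,0,0],[0,-0.035,0],1],[[0,0,0],[0,-0.03,0],1],[[0,0,0],[0,-0.01,0.02],1],[[0,0,0],[0,0,0.03],1],[[0,0,0],[0,0,0.02],1],[[0,0,0],[0,0,0],1]]' 40
python3 - <<'E'
from h import *
im=r.grab_frame("scene"); cv2.imwrite("pics/k2.png",cv2.resize(im[130:310,300:520,::-1],None,fx=3.3,fy=3.3,interpolation=cv2.INTER_CUBIC))
print((proj("scene",[[422,130.5,83],[422,30,83]])-[300,130])*3.3)
c=blobs(r.grab_frame("top"),(0,30,100),(8,255,255),(268,268,308,302),25); print([rect("top",x,50) for x in c])
E
```

```text
clock: 7.85
eef_pos: [426.9, -79.8, 167.4]
tcp_rot: [3.141, -0.005, -0.0]
contact_force: [-0.1, 0.5, -0.7]
opening: 1.002
grasp_force: 0.0
clock: 8.75
eef_pos: [419.7, 80.3, 92.2]
tcp_rot: [3.14, 0.006, 0.0]
contact_force: [-0.4, -0.5, 0.5]
opening: 1.004
grasp_force: 0.0
[[230.30312653 439.73390523]
 [317.87282532 319.67404983]]
[]
```

View pics/k2.png

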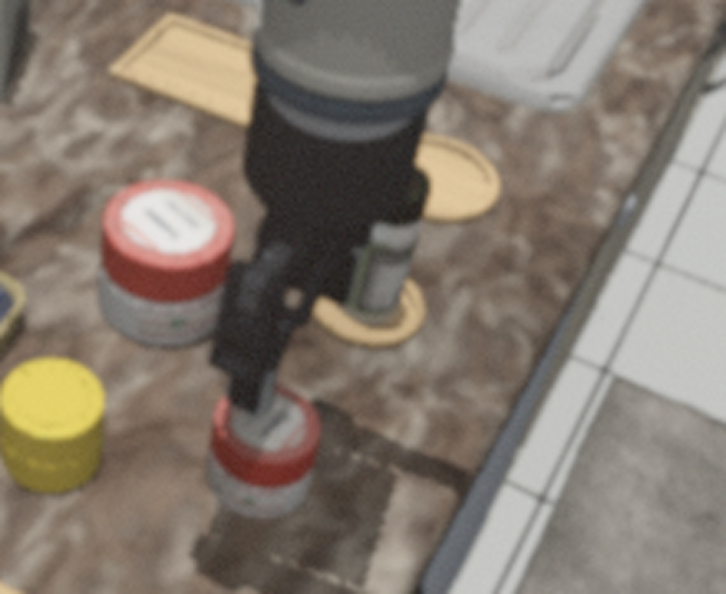

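The jar stands upright in the small tray. The left finger is just above the tub's left edge (250,408), so it is lined up. Down and grip.

```bash
python3 -m jog '[[[0,0,0],[0.0015,0,0.02],1],[[0,0,0],[0.001,0,0.02],1],[[0,0,0],[0,0,0.014],1],[[0,0,0],[0,0,0.004],1],[[0,0,0],[0,0,0],1],[[0,0,0],[0,0,0],1]]' 40
```

```text
clock: 9.45
eef_pos: [425.4, 80.6, 37.9]
tcp_rot: [-3.141, -0.001, -0.0]
contact_force: [-0.4, -1.1, -0.8]
opening: 1.001
grasp_force: 0.0
```

```bash
python3 -m jog '[[[0,0,0],[-0.0025,0,0.005],1],[[0,0,0],[0,0,0],1],[[0,0,0],[0,0,0],-1],[[0,0,0],[0,0,0],-1],[[0,0,0],[0,0,0],-1],[[0,0,0],[0,0,0],-1],[[0,0,0],[0,0,0],-1]]' 40
python3 -m jog '[[[0,0,0],[0,0,-0.01],-1],[[0,0,0],[0,0,-0.02],-1],[[0,0,0],[0,0,-0.02],-1],[[0,0,0],[0,0,-0.03],-1],[[0,0,0],[0,0,-0.03],-1],[[0,0,0],[0,0,-0.025],-1],[[0,0,0],[0,0,0],-1],[[0,0,0],[0,0,0],-1]]' 40
```

```text
clock: 10.15
eef_pos: [422.3, 80.6, 32.5]
tcp_rot: [-3.142, -0.0, -0.0]
contact_force: [-2.4, -0.8, 10.2]
opening: 0.661
grasp_force: 40.3
clock: 10.95
eef_pos: [422.3, 80.6, 167.3]
tcp_rot: [-3.141, -0.001, -0.0]
contact_force: [-0.6, -0.2, -1.8]
opening: 0.66
grasp_force: 43.0
```

```bash
python3 -m jog '[[[0,0,0],[0.002,0.02,0],-1],[[0,0,0],[0.002,0.03,0],-1],[[0,0,0],[0.002,0.035,0],-1],[[0,0,0],[0.002,0.035,0],-1],[[0,0,0],[0.002,0.035,0],-1],[[0,0,0],[0.002,0.035,0],-1],[[0,0,0],[0.002,0.035,0],-1],[[0,0,0],[0.002,0.035,0],-1],[[0,0,0],[0.002,0.03,0],-1],[[0,0,0],[0,0.012,0],-1],[[0,0,0],[0,0,0],-1],[[0,0,0],[0,0,0],-1]]' 40
python3 -m jog '[[[0,0,0],[0,0,0.02],-1],[[0,0,0],[0,0,0.03],-1],[[0,0,0],[0,0,0.03],-1],[[0,0,0],[0,0,0.025],-1],[[0,0,0],[0,0,0.015],-1],[[0,0,0],[0,0,0.006],-1],[[0,0,0],[0,0,0],-1],[[0,0,0],[0,0,0],-1]]' 40
python3 - <<'E'
from h import *
im=r.grab_frame("scene"); cv2.imwrite("pics/k3.png",cv2.resize(im[100:260,320:500,::-1],None,fx=3.5,fy=3.5,interpolation=cv2.INTER_CUBIC))
E
```

```text
clock: 12.15
eef_pos: [439.4, -220.4, 166.1]
tcp_rot: [-3.14, 0.002, -0.001]
contact_force: [-0.2, -0.2, 0.0]
opening: 0.654
grasp_force: 43.0
clock: 12.95
eef_pos: [440.6, -221.0, 41.6]
tcp_rot: [3.141, -0.001, 0.0]
contact_force: [0.0, 0.9, -1.0]
opening: 0.657
grasp_force: 43.0
```

View pics/k3.png

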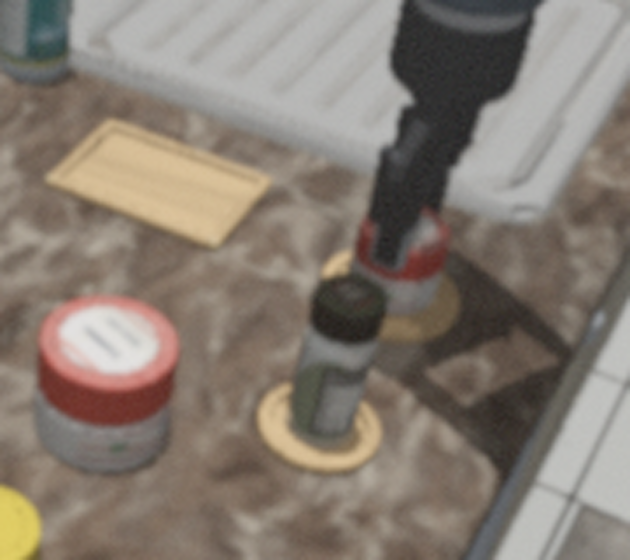

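The jar stands centred in its tray at (330,425) and the tub hangs over the large tray at (400,280). Lower the last 5 mm.

```bash
python3 -m jog '[[[0,0,0],[0,0.001,0.003],-1],[[0,0,0],[0,0,0.0015],-1],[[0,0,0],[0,0,0.001],-1],[[0,0,0],[0,0,0],-1],[[0,0,0],[0,0,0],-1]]' 40
```

```text
clock: 13.5
eef_pos: [440.6, -222.8, 36.6]
tcp_rot: [3.141, -0.001, -0.0]
contact_force: [-2.0, 1.0, 13.5]
opening: 0.656
grasp_force: 44.5
```

```bash
python3 -m jog '[[[0,0,0],[0,0,0],0.45],[[0,0,0],[0,0,0],0.7],[[0,0,0],[0,0,0],1],[[0,0,0],[0,0,0],1],[[0,0,0],[0,0,-0.015],1],[[0,0,0],[0,0,-0.03],1],[[0,0,0],[0,0,-0.03],1],[[0,0,0],[0,0,-0.03],1],[[0,0,0],[0,0,-0.025],1],[[0,0,0],[0,0,0],1]]' 40
python3 -m jog '[[[0,0,0],[0.015,-0.022,0],1],[[0,0,0],[0.023,-0.034,0],1],[[0,0,0],[0.023,-0.034,0],1],[[0,0,0],[0.023,-0.034,0],1],[[0,0,0],[0.023,-0.034,0],1],[[0,0,0],[0.023,-0.034,0],1],[[0,0,0],[0.023,-0.034,0],1],[[0,0,0],[0.023,-0.034,0],1],[[0,0,0],[0.020,-0.030,0],1],[[0,0,0],[0.008,-0.014,0],1],[[0,0,-0.122],[0,0,0],1],[[0,0,0],[0,0,0],1]]' 40
```

```text
clock: 14.5
eef_pos: [442.0, -223.4, 168.6]
tcp_rot: [3.139, -0.005, -0.0]
contact_force: [0.2, -0.0, -0.7]
opening: 1.001
grasp_force: 0.0
clock: 15.7
eef_pos: [643.5, 81.6, 164.3]
tcp_rot: [3.141, 0.002, 0.125]
contact_force: [0.2, 0.1, 0.4]
opening: 1.004
grasp_force: 0.0
```

Run:
```python
from h import *
im=r.grab_frame("top")
for x,z in[(c,8) for c in blobs(im,(12,66,150),(24,200,255),(200,160,450,330),200)]: print("wood",rect("top",x,z))
for c in blobs(im,(0,30,100),(8,255,255),(380,240,440,310),25): print("tub",rect("top",c,54))
sc=r.grab_frame("scene")
for c in blobs(sc,(105,45,20),(135,255,255),(250,195,310,240),40): print("tin",rect("scene",c,25))
```

```text
wood [427.1 -76.7  70.6  54.5  10.3]
wood [ 441.2 -221.    85.4   84.    -1.1]
wood [430.9 250.4 196.8  47.5   1.7]
wood [ 625.9 -243.9  135.1   94.5    0.9]
tub [ 441.2 -222.9   55.1   54.    88.9]
tin [643.5  88.   80.5  38.7   3.8]
```

The tub is seated at (441,-223). Before the tin, I'll work out the real tip height from the k3 fingertip pixel (431.4,176.6).

Run:
```python
from h import *
for y in(-192,-179):
  for z in (10,20,30,40): print(y,z,proj("scene",[[440,y,z],[429,y,z]]).round(1).tolist())
```

```text
-192 10 [[426.4, 187.5], [431.0, 189.3]]
-192 20 [[427.3, 184.1], [431.9, 186.0]]
-192 30 [[428.3, 180.7], [432.9, 182.6]]
-192 40 [[429.2, 177.3], [433.9, 179.1]]
-179 10 [[424.2, 190.6], [428.8, 192.5]]
-179 20 [[425.1, 187.2], [429.7, 189.1]]
-179 30 [[426.0, 183.8], [430.7, 185.7]]
-179 40 [[427.0, 180.4], [431.7, 182.2]]
```

```bash
python3 -m jog '[[[0,0,0],[0,0,0.03],1],[[0,0,0],[0,0,0.04],1],[[0,0,0],[0,0,0.03],1],[[0,0,0],[0,0,0.02],1],[[0,0,0],[0,0,0.012],1],[[0,0,0],[0,0,0.005],1],[[0,0,0],[0,0,0],1],[[0,0,0],[0,0,0],1]]' 40
python3 - <<'E'
from h import *
sc=r.grab_frame("scene"); cv2.imwrite("pics/t1.png",cv2.resize(sc[130:270,220:370,::-1],None,fx=4,fy=4,interpolation=cv2.INTER_CUBIC))
print(((proj("scene",[[633,130,z] for z in(0,10,20,30)])-[220,130])*4).round())
E
```

```text
clock: 16.6
eef_pos: [645.0, 81.5, 29.6]
tcp_rot: [3.142, -0.002, 0.121]
contact_force: [0.8, -0.0, -0.2]
opening: 1.0
grasp_force: 0.0
[[206. 445.]
 [205. 432.]
 [203. 418.]
 [202. 404.]]
```

View pics/t1.png

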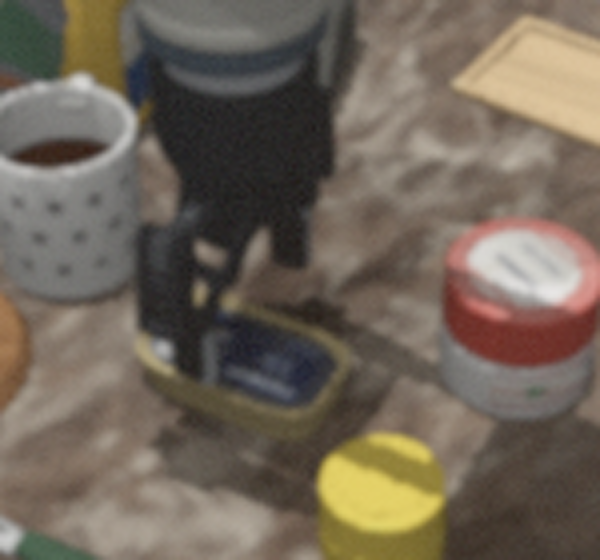

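Open fingertip at (200,383): by projection it is about 45 mm up, above the tin's rim. So when open, the tips stand well back of the TCP. I'll descend in guarded steps.

```bash
python3 -m jog '[[[0,0,0],[0,0,0.004],1],[[0,0,0],[0,0,0.004],1],[[0,0,0],[0,0,0.002],1],[[0,0,0],[0,0,0],1],[[0,0,0],[0,0,0],1]]' 40
```

```text
clock: 17.15
eef_pos: [644.2, 81.5, 18.4]
tcp_rot: [3.142, 0.0, 0.122]
contact_force: [0.3, 0.7, 0.6]
opening: 1.002
grasp_force: 0.0
```

```bash
python3 -m jog '[[[0,0,0],[0,0,0.002],1],[[0,0,0],[0,0,0.002],1],[[0,0,0],[0,0,0],1],[[0,0,0],[0,0,0],1]]' 40;  python3 -m jog '[[[0,0,0],[0,0,0.002],1],[[0,0,0],[0,0,0],1],[[0,0,0],[0,0,0],1]]' 40
```

```text
clock: 17.55
eef_pos: [644.2, 81.5, 14.4]
tcp_rot: [-3.142, 0.0, 0.122]
contact_force: [0.8, -0.8, -0.8]
opening: 1.004
grasp_force: 0.0
clock: 17.85
eef_pos: [644.2, 81.5, 12.4]
tcp_rot: [-3.142, 0.0, 0.122]
contact_force: [0.2, 0.3, 0.1]
opening: 0.998
grasp_force: 0.0
```

```bash
python3 -m jog '[[[0,0,0],[0,0,0.0015],1],[[0,0,0],[0,0,0],1],[[0,0,0],[0,0,0],1]]' 40;  python3 -m jog '[[[0,0,0],[0,0,0.0015],1],[[0,0,0],[0,0,0],1],[[0,0,0],[0,0,0],1]]' 40
python3 - <<'E'
from h import *
# dark finger pixels just outside tin, scene
sc=r.grab_frame("scene"); g=cv2.cvtColor(sc,cv2.COLOR_RGB2GRAY)
print((proj("scene",[[633,135,z] for z in(0,10,20,30)])).round(1).tolist())
for c in range(255,283,3): print(c,g[205:246:2,c].tolist())
E
```

```text
clock: 18.15
eef_pos: [644.2, 81.5, 10.9]
tcp_rot: [-3.142, 0.0, 0.122]
contact_force: [0.8, 0.0, -0.2]
opening: 0.998
grasp_force: 0.0
clock: 18.45
eef_pos: [644.2, 81.5, 9.4]
tcp_rot: [-3.142, 0.0, 0.122]
contact_force: [-0.5, -0.3, -0.1]
opening: 1.002
grasp_force: 0.0
[[269.8, 242.8], [269.6, 239.4], [269.3, 236.0], [269.0, 232.5]]
255 [89, 102, 103, 99, 94, 112, 107, 82, 94, 92, 93, 106, 102, 104, 107, 113, 116, 115, 122, 144, 161]
258 [50, 43, 42, 37, 42, 33, 44, 48, 54, 68, 74, 79, 98, 104, 106, 112, 110, 88, 89, 126, 141]
261 [66, 50, 46, 40, 43, 40, 43, 48, 52, 57, 76, 80, 74, 88, 101, 104, 81, 69, 73, 83, 92]
264 [43, 40, 43, 38, 47, 42, 41, 42, 45, 42, 49, 48, 52, 65, 86, 73, 71, 66, 73, 90, 97]
267 [39, 40, 39, 35, 35, 40, 38, 44, 38, 38, 37, 38, 41, 46, 49, 52, 64, 67, 88, 92, 94]
270 [40, 46, 49, 76, 76, 46, 31, 39, 41, 46, 43, 46, 40, 46, 47, 56, 59, 64, 79, 89, 90]
273 [59, 46, 47, 43, 40, 31, 37, 45, 67, 75, 78, 84, 83, 85, 80, 62, 62, 59, 75, 91, 87]
276 [54, 43, 41, 36, 58, 45, 47, 37, 52, 60, 48, 61, 79, 76, 83, 71, 64, 65, 73, 82, 89]
279 [39, 41, 43, 42, 37, 39, 42, 38, 54, 82, 52, 60, 101, 89, 80, 79, 72, 75, 80, 84, 79]
282 [69, 81, 53, 38, 30, 36, 38, 42, 47, 78, 76, 54, 79, 96, 80, 78, 77, 79, 85, 90, 94]
```

The fingertip ends at row ~235, about 23 mm up at TCP 9.4, so the open tips stand about 14 mm behind the TCP. I'll go 5 mm lower and close.

```bash
python3 -m jog '[[[0,0,0],[0,0,0.002],1],[[0,0,0],[0,0,0.002],1],[[0,0,0],[0,0,0.001],1],[[0,0,0],[0,0,0],1],[[0,0,0],[0,0,0],1]]' 40;  python3 -m jog '[[[0,0,0],[0,0,0],-0.0],[[0,0,0],[0,0,0],-1],[[0,0,0],[0,0,0],-1],[[0,0,0],[0,0,0],-1],[[0,0,0],[0,0,0],-1]]' 40
```

```text
clock: 19.0
eef_pos: [644.2, 81.5, 4.4]
tcp_rot: [-3.142, 0.0, 0.122]
contact_force: [0.3, 0.1, -0.4]
opening: 1.003
grasp_force: 0.0
clock: 19.5
eef_pos: [644.3, 81.6, 5.0]
tcp_rot: [-3.142, -0.0, 0.122]
contact_force: [-1.8, 0.8, 4.4]
opening: 0.689
grasp_force: 42.6
```

```bash
python3 -m jog '[[[0,0,0],[0,0,-0.01],-1],[[0,0,0],[0,0,-0.02],-1],[[0,0,0],[0,0,-0.03],-1],[[0,0,0],[0,0,-0.03],-1],[[0,0,0],[0,0,-0.02],-1],[[0,0,0.106],[0,0,0],-1],[[0,0,0],[0,0,0],-1],[[0,0,0],[0,0,0],-1]]' 60
python3 -m jog '[[[0,0,0],[-0.002,0.015,0],-1],[[0,0,0],[-0.002,0.025,0],-1],[[0,0,0],[-0.002,0.035,0],-1],[[0,0,0],[-0.002,0.035,0],-1],[[0,0,0],[-0.002,0.035,0],-1],[[0,0,0],[-0.002,0.035,0],-1],[[0,0,0],[-0.002,0.035,0],-1],[[0,0,0],[-0.002,0.035,0],-1],[[0,0,0],[-0.002,0.035,0],-1],[[0,0,0],[-0.001,0.025,0],-1],[[0,0,0],[0,0.014,0],-1],[[0,0,0],[0,0,0],-1]]' 60
python3 -m jog '[[[0,0,0],[0,0,0],-1],[[0,0,0],[0,0,0.02],-1],[[0,0,0],[0,0,0.025],-1],[[0,0,0],[0,0,0.025],-1],[[0,0,0],[0,0,0.015],-1],[[0,0,0],[0,0,0],-1],[[0,0,0],[0,0,0],-1]]' 60
python3 - <<'E'
from h import *
sc=r.grab_frame("scene"); cv2.imwrite("pics/t2.png",cv2.resize(sc[90:250,300:500,::-1],None,fx=4,fy=3.7,interpolation=cv2.INTER_CUBIC))
for z in (20,25,30,45,50):
  for c in blobs(sc,(105,45,20),(135,255,255),(300,100,420,190),30): print("tin",z,cv2.boundingRect(c),rect("scene",c,z))
E
```

```text
clock: 20.3
eef_pos: [643.8, 81.4, 114.3]
tcp_rot: [3.141, 0.001, 0.018]
contact_force: [0.4, -0.3, -1.9]
opening: 0.678
grasp_force: 64.5
clock: 21.5
eef_pos: [629.7, -244.7, 113.9]
tcp_rot: [3.142, 0.001, 0.014]
contact_force: [-0.4, 1.2, -1.4]
opening: 0.682
grasp_force: 64.5
clock: 22.2
eef_pos: [630.7, -242.2, 29.9]
tcp_rot: [-3.142, -0.0, 0.017]
contact_force: [-1.0, -0.1, -1.0]
opening: 0.68
grasp_force: 64.6
tin 20 (366, 134, 15, 11) [ 626.6 -275.3   43.5   33.2    5.9]
tin 25 (366, 134, 15, 11) [ 623.6 -268.4   43.1   32.9    5.9]
tin 30 (366, 134, 15, 11) [ 620.6 -261.6   42.8   32.6    5.9]
tin 45 (366, 134, 15, 11) [ 611.6 -241.    41.7   31.8    5.9]
tin 50 (366, 134, 15, 11) [ 608.6 -234.1   41.3   31.5    5.9]
```

The tin is held, with about 1.5 N of weight on the wrist. Correct x by -5.5 mm and lower.

```bash
python3 -m jog '[[[0,0,0],[-0.0055,0.0015,0.004],-1],[[0,0,0],[0,0,0.008],-1],[[0,0,0],[0,0,0.005],-1],[[0,0,0],[0,0,0],-1],[[0,0,0],[0,0,0],-1]]' 60
python3 -m jog '[[[0,0,0],[0,0,0.002],-1],[[0,0,0],[0,0,0.001],-1],[[0,0,0],[0,0,0],-1],[[0,0,0],[0,0,0],-1]]' 60
```

```text
clock: 22.75
eef_pos: [624.8, -244.3, 12.3]
tcp_rot: [-3.141, 0.0, 0.016]
contact_force: [1.0, 0.4, -1.7]
opening: 0.68
grasp_force: 64.6
clock: 23.15
eef_pos: [624.9, -244.4, 9.5]
tcp_rot: [3.142, -0.0, 0.016]
contact_force: [0.3, 0.2, -1.8]
opening: 0.679
grasp_force: 64.6
```

```bash
python3 -m jog '[[[0,0,0],[0,0,0.001],-1],[[0,0,0],[0,0,0],-1],[[0,0,0],[0,0,0],-1]]' 60
```

```text
clock: 23.45
eef_pos: [625.0, -244.4, 9.2]
tcp_rot: [3.142, -0.0, 0.016]
contact_force: [-2.4, 0.1, 4.0]
opening: 0.679
grasp_force: 65.3
```

```bash
python3 -m jog '[[[0,0,0],[0,0,0],0.5],[[0,0,0],[0,0,0],0.7],[[0,0,0],[0,0,0],1],[[0,0,0],[0,0,0],1],[[0,0,0],[0,0,-0.01],1],[[0,0,0],[0,0,-0.03],1],[[0,0,0],[0,0,-0.035],1],[[0,0,0],[0,0,-0.035],1],[[0,0,0],[0,0,-0.03],1],[[0,0,-0.014],[0,-0.01,-0.015],1],[[0,0,0],[0,-0.025,0],1],[[0,0,0],[0,-0.035,0],1]]' 40
python3 -m jog '[[[0,0,0],[-0.0005,-0.04,0],1],[[0,0,0],[0,-0.04,0],1],[[0,0,0],[0,-0.04,0],1],[[0,0,0],[0,-0.04,0],1],[[0,0,0],[0,-0.04,0],1],[[0,0,0],[0,-0.04,0],1],[[0,0,0],[0,-0.04,0],1],[[0,0,0],[0,-0.04,0],1],[[0,0,0],[0,-0.035,0],1],[[0,0,0],[0,-0.03,0],1],[[0,0,0],[0,-0.01,0],1],[[0,0,0],[0,0,0],1]]' 40
python3 - <<'E'
from h import *
im=r.grab_frame("top");sc=r.grab_frame("scene")
for c in blobs(im,(105,45,20),(135,255,255),(390,160,445,235),40): print("tin",rect("top",c,29))
for c in blobs(im,(12,66,150),(24,200,255),(390,160,445,235),40): print("wood",rect("top",c,8))
for c in blobs(sc,(40,60,15),(90,255,140),(190,240,280,300),60): print("green",rect("scene",c,15))
E
```

```text
clock: 24.65
eef_pos: [622.9, -174.2, 164.0]
tcp_rot: [3.141, -0.001, 0.029]
contact_force: [0.0, 0.2, 0.2]
opening: 0.999
grasp_force: 0.0
clock: 25.85
eef_pos: [609.8, 221.8, 163.0]
tcp_rot: [3.141, 0.001, 0.032]
contact_force: [0.9, -0.8, -0.9]
opening: 1.003
grasp_force: 0.0
tin [ 626.8 -244.    79.    39.7    1.1]
wood [ 6.256e+02 -2.438e+02  1.353e+02  9.470e+01  6.000e-01]
```

The tin sits at (627,-244), aligned with its tray. For the peeler I'll go down half-closed (about 45 mm) and feel for the worktop beside the handle to fix the tip height.

```bash
python3 -m jog '[[[0,0,0],[0.006,-0.006,0],0.06],[[0,0,0],[0,0,0],0.06],[[0,0,0],[0,0,0.03],0.06],[[0,0,0],[0,0,0.04],0.06],[[0,0,0],[0,0,0.03],0.06],[[0,0,0],[0,0,0.02],0.06],[[0,0,0],[0,0,0.01],0.06],[[0,0,0],[0,0,0],0.06],[[0,0,0],[0,0,0],0.06]]' 40
python3 - <<'E'
from h import *
sc=r.grab_frame("scene"); cv2.imwrite("pics/p1.png",cv2.resize(sc[180:320,170:320,::-1],None,fx=4,fy=4,interpolation=cv2.INTER_CUBIC))
for y in(205.5,250): print(((proj("scene",[[606,y,z] for z in(0,10,20,30)])-[170,180])*4).round().tolist())
E
```

```text
clock: 26.85
eef_pos: [617.3, 226.6, 34.4]
tcp_rot: [-3.141, -0.001, 0.029]
contact_force: [-0.3, -0.6, -0.0]
opening: 0.532
grasp_force: 0.0
[[350.0, 371.0], [349.0, 357.0], [347.0, 344.0], [345.0, 330.0]]
[[286.0, 436.0], [284.0, 423.0], [282.0, 410.0], [280.0, 396.0]]
```

View pics/p1.png

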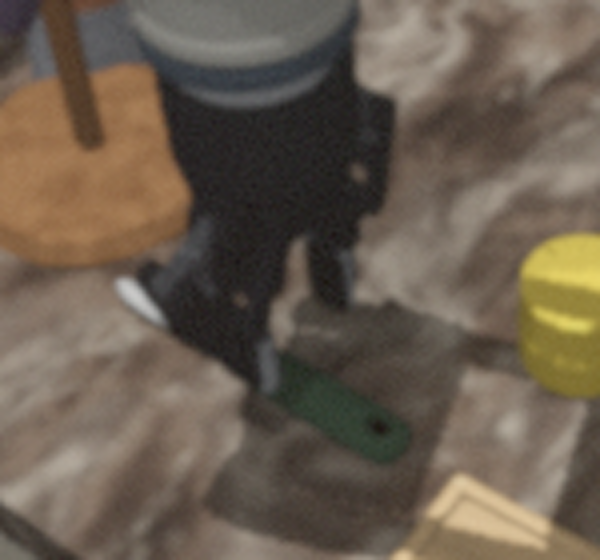

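The fingers straddle the handle: the left tip is at (268,390) and the right at (345,305), with the handle emerging between them toward (385,440). I'll do a guarded descent.

```bash
python3 -m jog '[[[0,0,0],[0,-0.001,0.004],0.06],[[0,0,0],[0,0,0.004],0.06],[[0,0,0],[0,0,0.004],0.06],[[0,0,0],[0,0,0],0.06],[[0,0,0],[0,0,0],0.06]]' 40
python3 -m jog '[[[0,0,0],[0,0,0.002],0.06],[[0,0,0],[0,0,0],0.06],[[0,0,0],[0,0,0],0.06]]' 40
python3 -m jog '[[[0,0,0],[0,0,0.002],0.06],[[0,0,0],[0,0,0],0.06],[[0,0,0],[0,0,0],0.06]]' 40
```

```text
clock: 27.4
eef_pos: [616.3, 227.6, 21.3]
tcp_rot: [3.141, 0.0, 0.03]
contact_force: [-0.5, 0.0, 0.1]
opening: 0.53
grasp_force: 0.0
clock: 27.7
eef_pos: [616.4, 227.6, 19.5]
tcp_rot: [-3.142, 0.0, 0.03]
contact_force: [0.7, 0.7, -0.1]
opening: 0.531
grasp_force: 0.0
clock: 28.0
eef_pos: [616.4, 227.6, 17.4]
tcp_rot: [3.142, 0.0, 0.03]
contact_force: [1.9, -0.1, 0.4]
opening: 0.531
grasp_force: 0.0
```

```bash
for i in 1 2; do :; done
python3 -m jog '[[[0,0,0],[0,0,0.0015],0.06],[[0,0,0],[0,0,0],0.06],[[0,0,0],[0,0,0],0.06]]' 40
python3 -m jog '[[[0,0,0],[0,0,0.0015],0.06],[[0,0,0],[0,0,0],0.06],[[0,0,0],[0,0,0],0.06]]' 40
python3 -m jog '[[[0,0,0],[0,0,0.0015],0.06],[[0,0,0],[0,0,0],0.06],[[0,0,0],[0,0,0],0.06]]' 40
```

```text
clock: 28.3
eef_pos: [616.4, 227.6, 15.9]
tcp_rot: [3.142, 0.0, 0.03]
contact_force: [0.7, 0.1, -0.5]
opening: 0.531
grasp_force: 0.0
clock: 28.6
eef_pos: [616.4, 227.6, 14.4]
tcp_rot: [3.142, 0.0, 0.03]
contact_force: [0.2, -0.7, -0.8]
opening: 0.527
grasp_force: 0.0
clock: 28.9
eef_pos: [616.4, 227.6, 12.9]
tcp_rot: [3.142, 0.0, 0.03]
contact_force: [-0.6, -0.1, 0.6]
opening: 0.53
grasp_force: 0.0
```

```bash
python3 -m jog '[[[0,0,0],[0,0,0.0015],0.06],[[0,0,0],[0,0,0],0.06],[[0,0,0],[0,0,0],0.06]]' 40
python3 -m jog '[[[0,0,0],[0,0,0.0015],0.06],[[0,0,0],[0,0,0],0.06],[[0,0,0],[0,0,0],0.06]]' 40
python3 - <<'E'
from h import *
sc=r.grab_frame("scene"); g=cv2.cvtColor(sc,cv2.COLOR_RGB2GRAY)
print((proj("scene",[[606,252,z] for z in(0,10,20,30)])).round(1).tolist())
for c in range(225,247,3): print(c,g[265:300:2,c].tolist())
E
```

```text
clock: 29.2
eef_pos: [616.4, 227.6, 11.4]
tcp_rot: [3.142, 0.0, 0.03]
contact_force: [0.0, 0.0, -0.4]
opening: 0.528
grasp_force: 0.0
clock: 29.5
eef_pos: [616.4, 227.6, 9.9]
tcp_rot: [3.142, 0.0, 0.03]
contact_force: [0.0, -0.4, -0.3]
opening: 0.528
grasp_force: 0.0
[[240.9, 289.9], [240.3, 286.6], [239.7, 283.2], [239.1, 279.8]]
225 [43, 36, 38, 32, 35, 35, 38, 71, 108, 110, 111, 119, 122, 126, 126, 103, 78, 69]
228 [35, 32, 37, 35, 32, 34, 44, 34, 59, 85, 101, 116, 123, 124, 101, 90, 87, 81]
231 [57, 36, 38, 38, 39, 33, 33, 35, 35, 41, 57, 63, 76, 88, 85, 83, 87, 92]
234 [40, 36, 36, 39, 36, 39, 37, 33, 33, 40, 37, 54, 63, 71, 81, 83, 83, 91]
237 [40, 32, 34, 38, 43, 68, 83, 79, 79, 73, 80, 68, 64, 69, 83, 78, 81, 82]
240 [61, 50, 41, 45, 47, 52, 56, 70, 70, 78, 79, 65, 67, 70, 68, 62, 63, 65]
243 [67, 61, 46, 47, 44, 43, 44, 44, 49, 48, 67, 71, 68, 62, 59, 58, 62, 65]
246 [68, 66, 59, 49, 43, 41, 44, 48, 57, 56, 62, 80, 70, 59, 62, 64, 68, 67]
```

The tip ends near row 287, about 8 mm up at TCP 9.9. I'll raise 4 mm and close.

```bash
python3 -m jog '[[[0,0,0],[0,0,-0.004],0.06],[[0,0,0],[0,0,0],0.06],[[0,0,0],[0,0,0],-0.3],[[0,0,0],[0,0,0],-1],[[0,0,0],[0,0,0],-1],[[0,0,0],[0,0,0],-1],[[0,0,0],[0,0,0],-1]]' 40
python3 -m jog '[[[0,0,0],[0,0,-0.005],-1],[[0,0,0],[0,0,-0.02],-1],[[0,0,0],[0,0,-0.02],-1],[[0,0,0],[0,0,-0.02],-1],[[0,0,0],[0,0,-0.015],-1],[[0,0,0],[0,0,0],-1],[[0,0,0],[0,0,0],-1]]' 50
python3 - <<'E'
from h import *
sc=r.grab_frame("scene"); print(r.sense()['wrist_torque'])
for c in blobs(sc,(40,60,15),(90,255,140),(150,190,320,300),40): print("green",cv2.boundingRect(c),rect("scene",c,95))
print(proj("scene",[[558,225,90],[662,228,90],[558,225,0]]))
E
```

```text
clock: 30.25
eef_pos: [616.4, 227.6, 13.9]
tcp_rot: [3.142, 0.0, 0.03]
contact_force: [0.8, -0.5, -0.1]
opening: -0.001
grasp_force: 0.0
clock: 30.95
eef_pos: [616.4, 227.6, 93.9]
tcp_rot: [-3.142, -0.0, 0.03]
contact_force: [-1.3, 0.1, -0.3]
opening: -0.001
grasp_force: 0.0
[-0.01886494  0.03765703  0.02393335]
[[268.65157046 260.33591561]
 [220.29005168 234.2244548 ]
 [271.4459836  292.42212419]]
```

The jaws shut above the handle, so the tips stand higher than I read. The shut tip is at least 3 mm behind the TCP, which fits a constant offset of about 28 mm. I'll check that the peeler hasn't moved, then go lower.

```bash
python3 -m jog '[[[0,0,0],[0,0,-0.04],0.06],[[0,0,0],[0,0,-0.03],0.06],[[0,0,0],[0,0,0],0.06]]' 40
python3 - <<'E'
from h import *
sc=r.grab_frame("scene"); h=cv2.cvtColor(sc,cv2.COLOR_RGB2HSV); print(h[284,262],h[276,245])
for s in (40,60):
  for c in blobs(sc,(40,s,10),(90,255,140),(190,240,280,300),40): print("green",cv2.boundingRect(c),rect("scene",c,15))
E
```

```text
clock: 31.3
eef_pos: [618.5, 228.3, 167.2]
tcp_rot: [-3.14, -0.005, 0.03]
contact_force: [0.3, -0.1, -0.6]
opening: 0.506
grasp_force: 0.0
[50 58 53] [51 49 67]
green (225, 263, 47, 33) [6.058e+02 2.337e+02 1.044e+02 2.390e+01 2.000e-01]
```

The peeler is unmoved (605.8, 233.7 against 605.6, 234.2 before). Down to TCP ≈ 2, with the last part guarded.

```bash
python3 -m jog '[[[0,0,0],[0,0,0.03],0.06],[[0,0,0],[0,0,0.04],0.06],[[0,0,0],[0,0,0.04],0.06],[[0,0,0],[0,0,0.03],0.06],[[0,0,0],[0,0,0.008],0.06],[[0,0,0],[0,0,0.004],0.06],[[0,0,0],[0,0,0],0.06],[[0,0,0],[0,0,0],0.06]]' 40
python3 -m jog '[[[0,0,0],[0,0,0.003],0.06],[[0,0,0],[0,0,0.003],0.06],[[0,0,0],[0,0,0],0.06],[[0,0,0],[0,0,0],0.06]]' 40
python3 -m jog '[[[0,0,0],[0,0,0.002],0.06],[[0,0,0],[0,0,0],0.06],[[0,0,0],[0,0,0],0.06]]' 40
```

```text
clock: 32.15
eef_pos: [617.4, 228.0, 13.4]
tcp_rot: [-3.141, -0.002, 0.03]
contact_force: [-0.1, -0.3, 0.3]
opening: 0.533
grasp_force: 0.0
clock: 32.55
eef_pos: [616.4, 227.6, 6.1]
tcp_rot: [-3.142, -0.0, 0.03]
contact_force: [-0.6, -0.0, -0.3]
opening: 0.527
grasp_force: 0.0
clock: 32.85
eef_pos: [616.4, 227.6, 3.9]
tcp_rot: [3.142, 0.0, 0.03]
contact_force: [-0.3, -0.4, 0.2]
opening: 0.529
grasp_force: 0.0
```

```bash
python3 -m jog '[[[0,0,0],[0,0,0.002],0.06],[[0,0,0],[0,0,0],0.06],[[0,0,0],[0,0,0],-0.2],[[0,0,0],[0,0,0],-1],[[0,0,0],[0,0,0],-1],[[0,0,0],[0,0,0],-1],[[0,0,0],[0,0,0],-1]]' 40
```

```text
clock: 33.55
eef_pos: [616.5, 227.7, 2.1]
tcp_rot: [-3.142, -0.0, 0.03]
contact_force: [-1.0, 1.0, 1.8]
opening: 0.245
grasp_force: 39.1
```

Gripped at 0.245. Lift gently with a firmer hold and check.

```bash
python3 -m jog '[[[0,0,0],[0,0,0],-1],[[0,0,0],[0,0,-0.005],-1],[[0,0,0],[0,0,-0.015],-1],[[0,0,0],[0,0,-0.02],-1],[[0,0,0],[0,0,-0.02],-1],[[0,0,0],[0,0,-0.01],-1],[[0,0,0],[0,0,0],-1],[[0,0,0],[0,0,0],-1]]' 60
python3 - <<'E'
from h import *
im=r.grab_frame("top");sc=r.grab_frame("scene")
for z in (70,85):
  for c in blobs(sc,(40,40,10),(90,255,140),(150,190,310,300),30): print("green",cv2.boundingRect(c),rect("scene",c,z))
z=70
print("exp handle end/bladetip, bottom",proj("scene",[[557,226,z],[557,226,z+17],[727,231,z]]).round(1).tolist())
E
```

```text
clock: 34.35
eef_pos: [616.3, 227.6, 71.9]
tcp_rot: [-3.142, -0.0, 0.03]
contact_force: [0.4, -0.2, -0.2]
opening: 0.234
grasp_force: 59.0
green (243, 244, 28, 27) [594.2 223.5  69.   25.2  -1.1]
green (243, 244, 28, 27) [585.3 232.2  67.1  24.5  -1.1]
exp handle end/bladetip, bottom [[269.4, 268.6], [268.9, 262.2], [194.4, 227.5]]
```

Held level: the handle end's lowest row is 271 and 272 was expected. Carry it to the slim tray.

```bash
python3 -m jog '[[[0,0,-0.03],[0,0,0],-1],[[0,0,0],[-0.015,-0.002,0],-1],[[0,0,0],[-0.03,-0.004,0],-1],[[0,0,0],[-0.035,-0.0045,0],-1],[[0,0,0],[-0.035,-0.0045,0],-1],[[0,0,0],[-0.035,-0.0045,0],-1],[[0,0,0],[-0.03,-0.004,0],-1],[[0,0,0],[-0.023,-0.003,0],-1],[[0,0,0],[-0.01,-0.001,0],-1],[[0,0,0],[0,0,0],-1],[[0,0,0],[0,0,0],-1],[[0,0,0],[0,0,0],-1]]' 60
python3 - <<'E'
from h import *
sc=r.grab_frame("scene")
for c in blobs(sc,(40,40,10),(90,255,140),(200,230,460,400),30): print("green",cv2.boundingRect(c),rect("scene",c,78))
for c in blobs(sc,(12,66,110),(24,200,255),(230,290,410,400),200): print("wood",cv2.boundingRect(c),rect("scene",c,8))
E
```

```text
clock: 35.65
eef_pos: [403.6, 242.6, 72.1]
tcp_rot: [-3.141, -0.001, 0.06]
contact_force: [-0.5, 0.4, -1.4]
opening: 0.238
grasp_force: 59.0
green (349, 317, 32, 29) [371.9 241.9  52.   24.    2.6]
green (317, 304, 12, 8) [441.5 244.2  14.4  13.9  10.3]
wood (250, 298, 145, 90) [432.2 282.  224.2 127.7   2.8]
```

```bash
python3 -m jog '[[[0,0,0],[-0.001,0,0.02],-1],[[0,0,0],[0,0,0.02],-1],[[0,0,0],[0,0,0.013],-1],[[0,0,0],[0,0,0.005],-1],[[0,0,0],[0,0,0],-1],[[0,0,0],[0,0,0],-1]]' 60
python3 -m jog '[[[0,0,0],[0,0,0.003],-1],[[0,0,0],[0,0,0.002],-1],[[0,0,0],[0,0,0],-1],[[0,0,0],[0,0,0],-1]]' 60
python3 -m jog '[[[0,0,0],[0,0,0.0015],-1],[[0,0,0],[0,0,0],-1],[[0,0,0],[0,0,0],-1]]' 60
```

```text
clock: 36.3
eef_pos: [401.7, 242.5, 14.3]
tcp_rot: [-3.141, -0.0, 0.06]
contact_force: [0.7, -0.3, -0.8]
opening: 0.239
grasp_force: 59.0
clock: 36.7
eef_pos: [401.2, 242.3, 9.1]
tcp_rot: [-3.141, -0.0, 0.06]
contact_force: [-0.2, 0.5, -0.9]
opening: 0.236
grasp_force: 59.0
clock: 37.0
eef_pos: [401.2, 242.3, 7.5]
tcp_rot: [3.142, 0.0, 0.06]
contact_force: [-0.7, -0.9, -0.7]
opening: 0.236
grasp_force: 59.0
```

```bash
python3 -m jog '[[[0,0,0],[0,0,0.001],-1],[[0,0,0],[0,0,0],-1],[[0,0,0],[0,0,0],-1]]' 60
python3 -m jog '[[[0,0,0],[0,0,0.001],-1],[[0,0,0],[0,0,0],-1],[[0,0,0],[0,0,0],-1]]' 60
```

```text
clock: 37.3
eef_pos: [401.2, 242.3, 6.4]
tcp_rot: [3.142, 0.0, 0.06]
contact_force: [-0.6, -1.0, -0.2]
opening: 0.238
grasp_force: 59.0
clock: 37.6
eef_pos: [401.3, 242.3, 6.1]
tcp_rot: [-3.142, -0.0, 0.06]
contact_force: [-2.2, -1.2, 11.6]
opening: 0.234
grasp_force: 60.4
```

Contact came at TCP 6.1, as predicted. Release, rise, clear the view and measure everything.

```bash
python3 -m jog '[[[0,0,0],[0,0,0],-0.4],[[0,0,0],[0,0,0],-0.1],[[0,0,0],[0,0,0],0.1],[[0,0,0],[0,0,0],0.1],[[0,0,0],[0,0,-0.02],0.1],[[0,0,0],[0,0,-0.04],0.1],[[0,0,0],[0,0,-0.04],0.1],[[0,0,0],[0,0,-0.04],0.1],[[0,0,0],[0,0,-0.03],0.1],[[0,0,0],[0,0.03,0],1],[[0,0,0],[0.01,0.04,0],1],[[0,0,0],[0.01,0.04,0],1]]' 40
python3 -m jog '[[[0,0,0],[0,0.04,-0.02],1],[[0,0,0],[0,0.04,-0.02],1],[[0,0,0],[0,0.04,0],1],[[0,0,0],[0,0.04,0],1],[[0,0,0],[0,0,0],1],[[0,0,0],[0,0,0],1]]' 40
python3 - <<'E'
from h import *
im=r.grab_frame("top");sc=r.grab_frame("scene")
for c in blobs(im,(40,45,10),(90,255,140),(200,235,240,330),20): print("green top",rect("top",c,19))
for c in blobs(sc,(40,40,10),(90,255,140),(250,290,420,390),20): print("green sc",cv2.boundingRect(c),rect("scene",c,17))
for c in blobs(im,(12,60,140),(24,200,255),(200,235,240,330),100): print("wood top",rect("top",c,8))
for c in blobs(im,(105,45,20),(135,255,255),(390,160,445,235),40): print("tin",rect("top",c,29))
for c in blobs(im,(0,30,100),(8,255,255),(380,240,440,310),25): print("tub",rect("top",c,54))
# blade tip and handle end pixels along the tray axis, top view
d=np.array([np.cos(.059),np.sin(.059)]); P=[[*(np.array([427.5,244])+s*d),10] for s in range(-105,106,5)]
h=cv2.cvtColor(im,cv2.COLOR_RGB2HSV)
for s,(x,y) in zip(range(-105,106,5),proj("top",P)): print(s,h[int(round(y)),int(round(x))].tolist(),end="; ")
E
```

```text
clock: 38.8
eef_pos: [427.8, 132.8, 175.9]
tcp_rot: [-3.141, -0.001, 0.062]
contact_force: [0.8, 0.2, 0.8]
opening: 0.995
grasp_force: 0.0
clock: 39.4
eef_pos: [437.1, -26.7, 215.4]
tcp_rot: [-3.141, 0.0, 0.057]
contact_force: [-0.2, 0.1, -0.0]
opening: 1.002
grasp_force: 0.0
green sc (317, 328, 60, 39) [394.  245.8 101.2  22.    2.1]
wood top [428.7 244.8 206.7  58.4   3.7]
tin [ 627.  -243.8   78.7   40.    -0.7]
tub [ 441.  -222.2   57.5   53.7  -77.4]
-105 [20, 14, 161]; -100 [18, 85, 189]; -95 [17, 88, 192]; -90 [17, 90, 205]; -85 [18, 87, 185]; -80 [60, 36, 85]; -75 [43, 28, 64]; -70 [30, 22, 58]; -65 [57, 36, 79]; -60 [62, 42, 90]; -55 [60, 42, 90]; -50 [60, 42, 90]; -45 [60, 43, 89]; -40 [60, 40, 89]; -35 [60, 42, 90]; -30 [62, 43, 89]; -25 [60, 42, 90]; -20 [62, 43, 88]; -15 [62, 43, 88]; -10 [62, 43, 88]; -5 [60, 41, 87]; 0 [60, 43, 88]; 5 [60, 44, 87]; 10 [62, 46, 88]; 15 [60, 45, 85]; 20 [60, 15, 117]; 25 [60, 1, 175]; 30 [60, 2, 170]; 35 [60, 2, 136]; 40 [45, 4, 132]; 45 [30, 6, 119]; 50 [15, 4, 119]; 55 [30, 4, 121]; 60 [30, 4, 126]; 65 [45, 4, 126]; 70 [60, 2, 138]; 75 [60, 2, 170]; 80 [60, 2, 168]; 85 [18, 26, 164]; 90 [17, 85, 184]; 95 [18, 88, 169]; 100 [18, 88, 196]; 105 [16, 75, 132];
```

The peeler spans -84 to +85 mm along the tray axis, centred, and the tin, tub and jar are in place. Handing in.

```bash
python3 -c "
from rig import r
print(r.sign_off())"
```

```text
the job is handed in; nothing more can be done
None
```

I set the jar, the small red tub, the tin and the peeler in their trays in that order and handed in at about 39 s. Final camera measurements put the tub, tin and peeler inside their rims; the jar was last checked by eye in an earlier picture, before the tin and peeler moves. The mug and carton were left alone.

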